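# Dock the vial tray in the sampler and bolt it in

### The arm

A 6-joint arm with a two-finger parallel gripper is mounted at the origin on a cart in front of the work surface, level with it; the furniture and walls round the work are solid. World frame = base frame: x ahead of the robot, y to its left, z up, the work surface at z = 0. Lengths are in m, angles in degrees, forces in N, time in s.
With the tool pointing down it reaches from about 0.375 to 0.9 m from the base axis. Payload 3.1 kg.
Tool frame: the origin (TCP) lies between the finger pads; the fingertips stand 11 mm ahead of it and the grasp point (between the pads) lies 8 mm behind it; z points along the fingers, y is the line along which they close (so a half turn about z gives the same grasp; the last joint's range is limited). The gripper opens to 87 mm and grips with 3 to 60 N. Pads are 19 mm wide; open, the fingers measure 117 mm over their backs; the gripper's body (75 mm by 190 mm) begins 51 mm behind the grasp point.
Start: joints at [-74.284, 30.224, 82.088, -0, 67.689, -10.227], TCP at [0.273, -0.562, 0.234] pointing down, gripper open.
Joint ranges: [-176.69, 176.69], [-43.24, 126.21], [12.49, 139.97], [-82, 262], [0, 151.66], [-163.58, 163.58]. Speed limits (degrees/s): [159.86, 159.86, 180, 180, 180, 180].

### API

Orientations are given as a 3x3 rotation matrix whose columns are the frame's x, y, z axes.
In Python, from rig import bot, viewer, workorder, nets gives the robot as it stands. The module is installed in compiled form; this text tells all that it offers.
- The arm moves only by the tool move_arm, never from a script. Its argument "increments" is a list of rows, each a list of 7 numbers: the shift along the tool's x, y, z normalised to -1 to 1, where 1 is 0.3 m, then the turn, a rotation vector about the tool's x, y, z normalised to -1 to 1, where 1 is pi rad, then the opening, from 0 (shut) to 1 (fully open). In form: [[tx, ty, tz, wx, wy, wz, grip], ...]. A call has 1 to 10 rows; each row is the pose to reach, as a shift and turn from the pose commanded when the call began, along the tool's axes at that moment, turning the shorter way round; what a row does not reach only later rows make up. A row lasts 1/12 s, in which the tool goes at most 41.7 mm and 7.16 degrees, less where a joint would pass 70% of its speed; a pose out of reach is approached as far as the arm can. A call with a number of a shift or a turn outside -1 to 1 is refused whole. A call with a gripper value outside its range is refused whole. The fingers move at their own pace and stop on an object; the grip force is fixed at half the most. Time passes only in rows, so rows that repeat a pose let the fingers close. It gives the time, the measured TCP pose, the force, the opening and the grip force at its end, in the units of the state.
- bot.read_state(): the state, without advancing time (a new reading comes with each control period).
- viewer.capture(name): name is "scene" or "top"; returns a dict with "image" (384x512x3 uint8, blue, green, red), "K" (3x3 intrinsics, pixels), "dist" ([k1, k2, p1, p2, k3] as OpenCV has them; the pictures are not rectified), "eye" and "orientation" of the camera in the world. Camera axes: x right, y up, looking along -z (the intrinsics and any distortion apply to the point x, -y, -z); pixel columns grow to the right and rows downward; lengths in m; the calibration is good to about 2 mm. A picture is of the moment at which its call begins. There is no depth.
- workorder.hand_in(): hands the job in; it is judged then, once.
Trained networks look in the newest picture that a camera, given by its name, has taken for a name from the list of things; names that differ only in an ending like _2 or _b are one class to them, and where a whole thing is asked for, a point or a joint stands for the part that bears it (a point fixed in the world has none). Each returns a list of dicts, best first, with "conf" (0 to 1); they miss things now and then, are a little off and sometimes report something else, mostly with a low value. They report only what shows in the picture. A call takes as long as a camera call.
- nets.find_in(camera, thing): "location" ([column, row] in pixels, amid what is visible of it).
The state is a dict: "time_s": time; "joint_positions": joint angles; "qvel": joint speeds; "tau": joint torques, N m; "position": TCP position; "tcp_rot": TCP orientation; "force": force on the tool from outside, world axes, zero at the start; "moment": the same for the moment, N m; "opening": opening from 0.0 (shut) to 1.0 (fully open); "grasp_force": force on a finger pad.
Only numpy, scipy, OpenCV 4.12 (cv2) and the standard library are available. Lean on these libraries where they do the work, as an engineer would, in place of code of your own. Each camera call takes 0.05 s, during which the arm holds its last target. There are 200 camera calls.

### The job

Load the sampler: push the blue vial tray along the worktop, into line with the sampler's two guides and in between them until it sits home against the back stop, then push the red thumb piece of the latch fully across so that the bolt closes in front of the tray. Only push with the fingers: keep the tray flat on the worktop, never lift it, and leave the small things standing around undisturbed.

Things in the scene. Friction and masses are not known exactly. Their poses are not given: they have to be found in the camera images.
- vial_tray: Loose blue tray of small capped vials, about 0.45 kg, lying flat in front of the sampler, askew and mostly out of line with it. 92 mm deep (x), 126 mm wide (y), sides upright to 34 mm, corners rounded 6 mm; caps reach 46 mm. Too large to grasp. Origin: centre of its underside, z up; its +x side goes in first. It starts turned less than 0.3 rad from square with the sampler.
- sampler: Fixed white instrument, needle arm parked on top; two white slippery acetal guides, 20 mm high, lie in front on the worktop, where the tray slides. Origin: on the worktop, where the underside centre of a fully docked tray belongs (origins and axes then agree). +x from mouth to back stop, y left. Guides: inner faces y = +-64.5 mm (1.5 mm play each side), outer +-76.5 mm, from x = -70 mm to the stop.
- back_stop (a point): Middle of the grey back stop bar's face, 20 mm above the worktop, at x = +46 mm in the sampler's frame; axes as the sampler's. Behind it stands the instrument, 122 mm high, 200 mm wide, its arm up to 250 mm.
- mouth (a point): On the worktop, middle of the mouth of the guides, at x = -105 mm in the sampler's frame, axes as the sampler's. Flared slippery plates, 20 mm high, lead from here (inner edges y = +-80 mm, outer +-85 mm) at 22 degrees to the guides' front ends at x = -70 mm.
- latch_housing (a point): Middle of the top of the aluminium latch block, 40 mm along x, 44 mm along y, 20 mm high, outside the left guide, at x = -53.5, y = +98.5 mm in the sampler's frame; axes as the sampler's. A dark strap over the bolt beside it (y 68 to 89 mm) reaches 37 mm up.
- latch (a joint): Sliding steel bolt, 10 by 10 mm, 21 to 31 mm above the worktop, at x = -58.5 to -48.5 mm in the sampler's frame, just in front of a docked tray (near face at -46 mm). In m: 0 open (tip 8 mm behind the left guide's inner face), 0.036 fully across at its stop (tip 28 mm over the tray's front). It moves to the sampler's -y, takes about 2 N and stays where left; a tray not home blocks it.
- latch_pad (a point): Middle of the outer (+y) face of the latch's red thumb piece (32 mm along x, 12 mm thick, 23 to 62 mm above the worktop), 47 mm up. At latch value 0 it lies at x = -53.5, y = +148.5 mm in the sampler's frame; it moves up to 36 mm to the sampler's -y, whose axes it shares.
- dropper_bottle: Bystander, brown dropper bottle with a red teat, 38 mm across, 109 mm high, standing to the right of the right guide. Origin: centre of its underside.
- weighing_bottle: Bystander, small clear glass weighing bottle with lid, 37 mm across, 71 mm high, standing to the left of the sampler. Origin: centre of its underside.
- marker: Bystander, marker pen lying on the worktop at the left, 136 mm long, 17 mm thick. Origin: under its middle.
- petri_dish: Bystander, petri dish, 64 mm across, 17 mm high, at the left. Origin: centre of its underside.
- stopper0: Bystander, cork-coloured rubber stopper, 37 mm across, 28 mm high, standing at the left beside the petri dish. Origin: centre of its underside.
- stopper1: Bystander, red rubber stopper, 29 mm across, 22 mm high, standing at the left beside the petri dish. Origin: centre of its underside.
- stopper2: Bystander, cork-coloured rubber stopper, 24 mm across, 18 mm high, standing at the left beside the petri dish. Origin: centre of its underside.

How it is judged:
By the outcome, as a careful person would: the job done as asked, in the order asked, and still so for the second after the job is handed in, with the robot touching nothing.
It also fails if it takes over 72 s, if anything falls off the work surface, if the arm or the gripper's body presses on something with over 40 N, if the wrist force passes 120 N, or if a joint passes its speed limit or range.

## Working session

There is one attempt and no reset: what is moved stays moved. The work goes in short steps, Python scripts to look and compute and a tool call to move; the robot and the scene stay as the last step left them, time stands still between calls to the robot, and variables do not carry over. Pictures are saved under pics/ and viewed, at most 10 in all, crops included, and the job is handed in when it is done.

Besides the shell and the picture viewer there is one more tool, called after "Call:" as name([rows], argument=value, ...), one row to a line, values as JSON. move_arm: Moves the arm, as the interface text tells. Its arguments: {"type":"object","properties":{"increments":{"type":"array"}},"required":["increments"]}

```bash
mkdir -p pics
cat > h.py <<'E'
import numpy as np, cv2
from rig import bot, viewer, workorder, nets
np.set_printoptions(precision=4,suppress=True)
def cap(n,save=None):
    d=viewer.capture(n)
    for k in("K","dist","eye","orientation"): d[k]=np.array(d[k],float)
    if save: cv2.imwrite("pics/"+save,d["image"])
    return d
def ray(d,px):
    u=cv2.undistortPoints(np.array(px,float).reshape(-1,1,2),d["K"],d["dist"]).reshape(-1,2)
    return np.c_[u[:,0],-u[:,1],-np.ones(len(u))]@d["orientation"].T
def plane(d,px,z):
    r=ray(d,px); t=(z-d["eye"][2])/r[:,2]; return d["eye"]+r*t[:,None]
def proj(d,P):
    c=(np.atleast_2d(P)-d["eye"])@d["orientation"]; c=c*[1,-1,-1]
    return cv2.projectPoints(c,np.zeros(3),np.zeros(3),d["K"],d["dist"])[0].reshape(-1,2)
E
python3 - <<'E'
from h import *
for n in("top","scene"):
    d=cap(n,n+"0.png"); print(n,d["eye"],d["orientation"].tolist(),d["K"].tolist())
    for t,z in [("vial_tray",.04),("sampler",.1),("latch_housing",.02),("latch_pad",.047),("dropper_bottle",.09),("weighing_bottle",.07),("marker",.015),("petri_dish",.01),("stopper0",.028),("stopper1",.022),("stopper2",.018)]:
        for r in nets.find_in(n,t)[:3]: print(t,np.round(r["location"],1),round(r["conf"],2),plane(d,r["location"],z)[0])
print(bot.read_state())
E
```

```text
top [ 0.4598 -0.0366  1.2913] [[0.005961970494747183, 0.9969699996986986, -0.07755820142703557], [-0.9999822239804879, 0.005937695549238871, -0.0005435941516418939], [-8.143007377835377e-05, 0.07756006364322689, 0.9969876779062025]] [[474.7886798442199, 0.0, 256.1290094868099], [0.0, 474.7886798442199, 196.4385282067531], [0.0, 0.0, 1.0]]
vial_tray [335.7 240.7] 0.75 [ 0.4411 -0.2468  0.04  ]
vial_tray [175.2 201.2] 0.53 [0.5432 0.1788 0.04  ]
sampler [311.8 137.1] 0.75 [ 0.7054 -0.1773  0.1   ]
latch_housing [308.7 136.2] 0.95 [ 0.7242 -0.1783  0.02  ]
latch_pad [312.4 133.8] 0.62 [ 0.7253 -0.1853  0.047 ]
latch_pad [266.1 195. ] 0.52 [ 0.5605 -0.0622  0.047 ]
dropper_bottle [363.5 157. ] 0.57 [ 0.657  -0.3125  0.09  ]
weighing_bottle [184.9 168.8] 0.59 [0.6259 0.1499 0.07  ]
marker [150.2 245.7] 0.81 [0.4238 0.2496 0.015 ]
petri_dish [175.9 199.8] 0.75 [0.549  0.1821 0.01  ]
stopper0 [202. 199.] 0.59 [0.5503 0.1087 0.028 ]
stopper0 [182.4 218.8] 0.52 [0.497  0.1606 0.028 ]
stopper1 [202. 199.] 0.59 [0.5508 0.1094 0.022 ]
stopper1 [182.4 218.8] 0.52 [0.4971 0.1616 0.022 ]
stopper2 [
[... 1424 characters left out ...]
59.1] 0.68 [ 0.8045 -0.2584  0.018 ]
stopper2 [211.  249.8] 0.66 [0.4916 0.1677 0.018 ]
stopper2 [221.3 238.7] 0.54 [0.5126 0.1242 0.018 ]
{'time_s': 1.2, 'joint_positions': array([-74.2834,  30.22  ,  82.0887,   0.0008,  67.6904, -10.2273]), 'qvel': array([-0.0632,  0.0303, -0.1036,  0.0181,  0.0499, -0.0087]), 'tau': array([ -0.0003, -44.0026, -17.6984,   0.0633,   0.0507,  -0.    ]), 'position': array([ 0.2735, -0.562 ,  0.2336]), 'tcp_rot': array([[ 0.8992,  0.4375,  0.    ],
       [ 0.4375, -0.8992, -0.    ],
       [ 0.    ,  0.    , -1.    ]]), 'force': array([ 0.7313, -0.1258, -0.5127]), 'moment': array([ 0.0057, -0.0049,  0.0114]), 'grasp_force': 0.0, 'opening': 0.9998896709524603}
```

Run:
```python
import cv2
a=cv2.imread("pics/top0.png")[90:300,130:420]; cv2.imwrite("pics/top0c.png",cv2.resize(a,None,fx=2.75,fy=2.75,interpolation=cv2.INTER_CUBIC))
a=cv2.imread("pics/scene0.png")[90:310,150:430]; cv2.imwrite("pics/scene0c.png",cv2.resize(a,None,fx=2.7,fy=2.7,interpolation=cv2.INTER_CUBIC))
```

```text
(no output)
```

View pics/top0c.png

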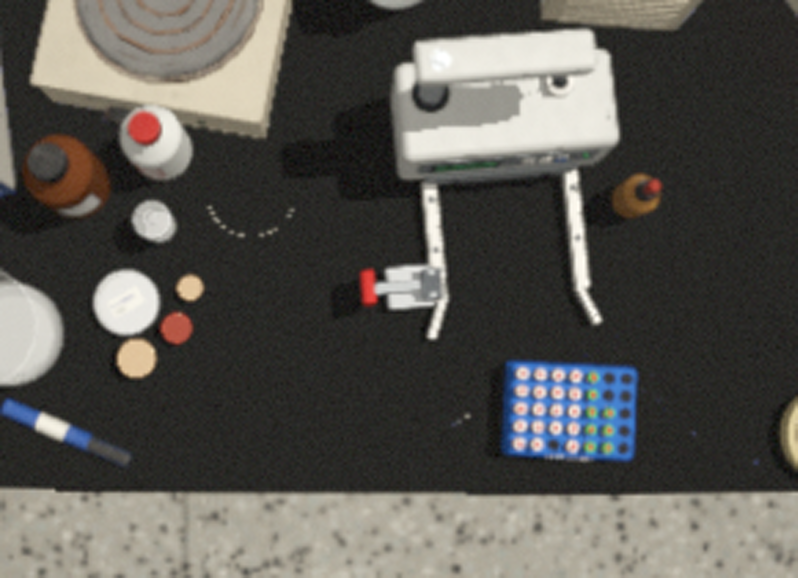

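View pics/scene0c.png

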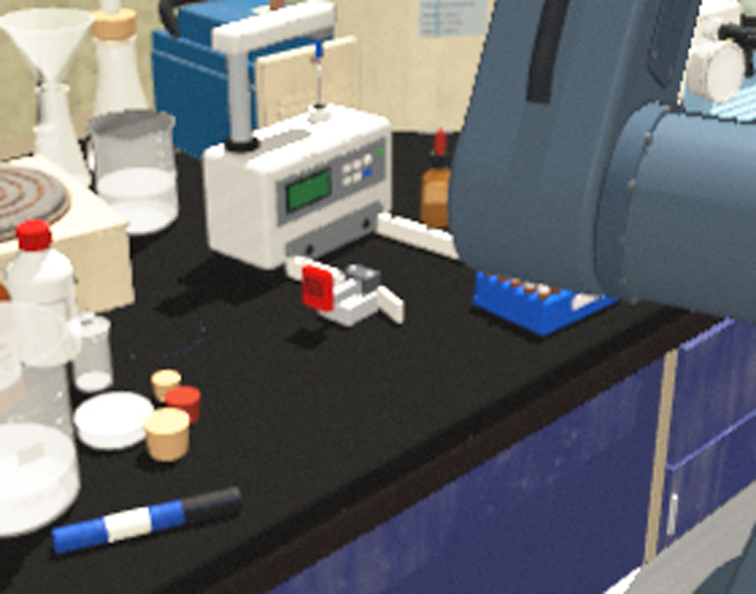

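The top view shows the tray (about pixel 337,239) in front and slightly to the right of the mouth. The guides run from about (287,155) to (290,198) on the left and (338,152) to (343,195) on the right, and the red pad is at (264,194). In the scene view the arm hides the tray partly. I'll fit poses from masks in the top view.

```bash
cat >> h.py <<'E'
from scipy.optimize import minimize
S=4
def W(p,L): # local pts->world
    c,s=np.cos(p[2]),np.sin(p[2]); L=np.atleast_2d(np.array(L,float))
    return np.c_[L[:,:2]@np.array([[c,s],[-s,c]])+p[:2],L[:,2]]
def box(x0,x1,y0,y1,h): return [[x,y,z] for x in(x0,x1) for y in(y0,y1) for z in(0,h)]
def prism(poly,h): return [[x,y,z] for x,y in poly for z in(0,h)]
def render(d,p,parts,roi):
    x0,y0,x1,y1=roi; m=np.zeros(((y1-y0)*S,(x1-x0)*S),np.uint8)
    for P in parts:
        q=(proj(d,W(p,P))-[x0-.5,y0-.5])*S
        cv2.fillConvexPoly(m,cv2.convexHull(np.round(q*16).astype(np.int32)),255,shift=4)
    return cv2.resize(m,(x1-x0,y1-y0),interpolation=cv2.INTER_AREA)/255.
def fit(d,obs,valid,parts,roi,p0):
    f=lambda p:(((render(d,p,parts,roi)-obs)**2)*valid).sum()
    r=None
    for k in range(3):
        r=minimize(f,p0,method="Nelder-Mead",options=dict(initial_simplex=[p0]+[np.array(p0)+e for e in np.diag([.012,.012,.08])/(k+1)],xatol=1e-5,fatol=1e-3)); p0=r.x
    return r.x,r.fun,obs.sum()
TRAY=[prism([(sx*a,sy*b) for sx in(-1,1) for sy in(-1,1) for a,b in((.046,.057),(.0442,.0612),(.040,.063))],.034)]
t=np.tan(np.radians(22))
def fl(s): return prism([(-.105,s*.080),(-.105,s*.085),(-.07,s*.0765),(-.07,s*.0645)],.02)
GUIDES=[box(-.07,.046,a,b,.02) for a,b in((.0645,.0765),(-.0765,-.0645))]+[fl(1),fl(-1)]
def tray(d,p0,roi=None):
    c=proj(d,[p0[0],p0[1],.03])[0].astype(int); roi=(c[0]-45,c[1]-40,c[0]+45,c[1]+40)
    im=d["image"][roi[1]:roi[3],roi[0]:roi[2]].astype(float)
    b=((im[...,0]-im[...,2])>50).astype(np.uint8)
    b=cv2.morphologyEx(b,cv2.MORPH_CLOSE,np.ones((7,7)))
    n,l,st,_=cv2.connectedComponentsWithStats(b); b=(l==1+st[1:,4].argmax()).astype(float)
    cs,_=cv2.findContours((b*255).astype(np.uint8),0,2); cv2.drawContours(b,cs,-1,1.,-1)
    return fit(d,b,1,TRAY,roi,p0)
def samp(d,p0):
    roi=(270,150,365,215)
    im=d["image"][roi[1]:roi[3],roi[0]:roi[2]].astype(float).min(2)
    o=np.clip((im-40)/150,0,1); v=np.ones_like(o)
    hide=render(d,p0,[box(-.08,-.025,.062,.16,.06),box(.032,.3,-.2,.2,.2),box(-.05,.1,-.2,-.085,.12)],roi); v[hide>0]=0
    return fit(d,o,v,GUIDES,roi,p0)
E
python3 - <<'E'
from h import *
d=cap("top")
p0=plane(d,[[315,170]],.02)[0]; print(p0, plane(d,[[290,198],[343,195],[287,155],[338,152]],.02))
s=samp(d,[p0[0],p0[1],.05]); s=samp(d,s[0]); print("samp",s)
t=tray(d,[.44,-.247,0.]); print("tray",t)
o=d["image"].copy()
P=s[0]
for L in GUIDES+[box(-.0735,-.0335,.0765,.1205,.02),box(-.0695,-.0375,.1365,.1485,.062)]:
    h=cv2.convexHull(proj(d,W(P,L)).astype(np.float32)); 
    o=o
big=cv2.resize(o[140:285,230:390],None,fx=5,fy=5,interpolation=cv2.INTER_CUBIC)[:600]
big=cv2.resize(o[145:265,240:380],None,fx=5,fy=5,interpolation=cv2.INTER_CUBIC)
def dr(p,L,c):
    h=cv2.convexHull(proj(d,W(p,L)).astype(np.float32)).reshape(-1,2); cv2.polylines(big,[((h-[239.5,144.5])*5).astype(np.int32)],True,c,1)
for L in GUIDES+[box(-.0735,-.0335,.0765,.1205,.02),box(-.0695,-.0375,.1365,.1485,.062)]: dr(P,L,(0,255,0))
dr(t[0],TRAY[0],(0,255,255)); cv2.imwrite("pics/fit0.png",big)
c,si=np.cos(P[2]),np.sin(P[2]); dd=t[0][:2]-P[:2]
print("tray in sampler",[c*dd[0]+si*dd[1],-si*dd[0]+c*dd[1]],np.degrees(t[0][2]-P[2]))
E
```

```text
[ 0.6314 -0.1948  0.02  ] [[ 0.555  -0.127   0.02  ]
 [ 0.564  -0.2707  0.02  ]
 [ 0.6718 -0.1189  0.02  ]
 [ 0.6814 -0.2582  0.02  ]]
samp (array([ 0.6291, -0.1908,  0.0951]), np.float64(16.502128873510188), np.float64(904.7066666666667))
tray (array([ 0.4464, -0.2529, -0.0503]), np.float64(28.39420222991157), np.float64(1651.0))
tray in sampler [np.float64(-0.18784645393245664), np.float64(-0.044396594572489886)] -8.328971612586317
```

View pics/fit0.png

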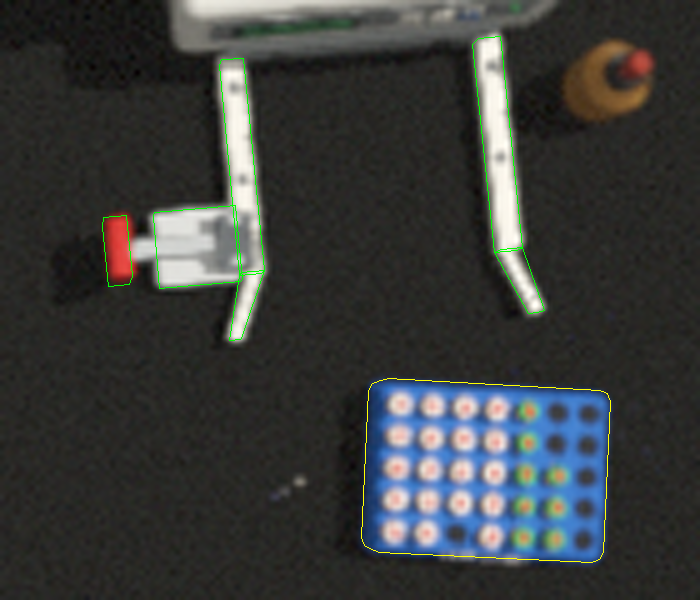

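The green and yellow fitted outlines match the guides, latch, pad and tray well. Relative to the sampler, the tray is at (-188, -44) mm and -8.3°. I'll push it sideways with two partly open fingers while squaring it, then push from behind with the fingers wide open.

```bash
cat >> h.py <<'E'
from scipy.spatial.transform import Rotation as R
SP=np.array([0.6291,-0.1908,0.0951])
def inc(xyz,yawdeg,base=None):
    "row from commanded pose (measured approx) to xyz, tool down with tool x at yaw"
    s=bot.read_state(); p,r=(np.array(s["position"]),np.array(s["tcp_rot"])) if base is None else base
    y=np.radians(yawdeg); T=np.array([[np.cos(y),np.sin(y),0],[np.sin(y),-np.cos(y),0],[0,0,-1]])
    row=np.r_[r.T@(np.array(xyz)-p)/.3,R.from_matrix(r.T@T).as_rotvec()/np.pi]
    print("row",row); return (np.array(xyz),T)
def rel(p,ref=SP):
    c,s=np.cos(ref[2]),np.sin(ref[2]); d=p[:2]-ref[:2]
    return np.array([1e3*(c*d[0]+s*d[1]),1e3*(-s*d[0]+c*d[1])]),np.degrees(p[2]-ref[2]) if len(p)>2 and p is not None else None
E
python3 - <<'E'
from h import *
t=np.array([.4464,-.2529,-.0503])
q=W(t,[0,-.095,0])[0]; yaw=np.degrees(t[2])+90
b=inc([q[0],q[1],.15],yaw); print(q,yaw); b=inc([q[0],q[1],.02],yaw,b)
E
```

```text
row [ 0.8164 -0.3967  0.2785 -0.     -0.     -0.3398]
[ 0.4416 -0.3478  0.    ] 87.11802229049196
row [0.     0.     0.4333 0.     0.     0.    ]
```

Call:
move_arm([
  [0.816,-0.397,0.28,0,0,-0.34,0.45],
  [0.816,-0.397,0.28,0,0,-0.34,0.45],
  [0.816,-0.397,0.28,0,0,-0.34,0.45],
  [0.816,-0.397,0.28,0,0,-0.34,0.45],
  [0.816,-0.397,0.28,0,0,-0.34,0.45],
  [0.816,-0.397,0.28,0,0,-0.34,0.45],
  [0.816,-0.397,0.28,0,0,-0.34,0.45],
  [0.816,-0.397,0.28,0,0,-0.34,0.45],
  [0.816,-0.397,0.28,0,0,-0.34,0.45],
  [0.816,-0.397,0.28,0,0,-0.34,0.45],
])

```text
time_s: 2.08
position: [0.4421, -0.3469, 0.1494]
tcp_rot: [[0.047, 0.999, -0.0], [0.999, -0.047, 0.0], [0.0, -0.0, -1.0]]
force: [0.1, -0.4, 0.3]
opening: 0.463
grasp_force: 0.0
```

Call:
move_arm([
  [0,0,0.12,0,0,0,0.45],
  [0,0,0.24,0,0,0,0.45],
  [0,0,0.36,0,0,0,0.45],
  [0,0,0.43,0,0,0,0.45],
  [0,0,0.43,0,0,0,0.45],
  [0,0,0.43,0,0,0,0.45],
])

```text
time_s: 2.58
position: [0.4409, -0.3478, 0.0198]
tcp_rot: [[0.052, 0.999, -0.001], [0.999, -0.052, 0.002], [0.002, -0.001, -1.0]]
force: [-1.0, -0.6, 0.7]
opening: 0.448
grasp_force: 0.0
```

Run:
```python
from h import *
q=W(SP,[-.186,-.0725,.02])[0]; inc(q,np.degrees(SP[2])+90); print(q)
```

```text
row [ 0.2254  0.0214 -0.0003 -0.0004 -0.0006 -0.0468]
[ 0.4508 -0.2806  0.02  ]
```

Call:
move_arm([
  [0.03,0,0,0,0,0,0.45],
  [0.05,0.002,0,0,0,0,0.45],
  [0.07,0.004,0,0,0,-0.003,0.45],
  [0.09,0.006,0,0,0,-0.01,0.45],
  [0.11,0.008,0,0,0,-0.017,0.45],
  [0.13,0.011,0,0,0,-0.024,0.45],
  [0.15,0.014,0,0,0,-0.031,0.45],
  [0.17,0.016,0,0,0,-0.038,0.45],
  [0.19,0.018,0,0,0,-0.044,0.45],
  [0.2,0.019,0,0,0,-0.047,0.45],
])

```text
time_s: 3.42
position: [0.4501, -0.2871, 0.0205]
tcp_rot: [[-0.1, 0.995, -0.0], [0.995, 0.1, 0.0], [0.001, -0.0, -1.0]]
force: [0.6, -3.6, 2.7]
opening: 0.448
grasp_force: 1.9
```

Run:
```python
from h import *
d=cap("top","p1.png")
t=tray(d,[.44,-.22,0.08]); print(t,rel(t[0]))
print(rel(np.r_[bot.read_state()["position"][:2],0])[0])
q=W(SP,[-.186,-.0725,.02])[0]; inc(q,np.degrees(SP[2])+90)
cv2.imwrite("pics/p1c.png",cv2.resize(d["image"][145:285,240:400],None,fx=4,fy=4,interpolation=cv2.INTER_CUBIC))
```

```text
Traceback (most recent call last):
  File "h.py", line 45, in tray
    n,l,st,_=cv2.connectedComponentsWithStats(b); b=(l==1+st[1:,4].argmax()).astype(float)
                                                          ~~~~~~~~~~~~~~~^^
ValueError: attempt to get argmax of an empty sequence
```

The arm hides the tray from above, so I'll finish the push, back off and look.

Call:
move_arm([
  [0.012,0,0,0,0,0,0.45],
  [0.023,0,0,0,0,0,0.45],
  [0.023,0,0,0,0,0,0.45],
  [-0.06,0,0,0,0,0,0.45],
  [-0.12,0,0,0,0,0,0.45],
  [-0.12,0,-0.13,0,0,0,0.45],
  [-0.2,0,-0.25,0,0,0,0.45],
  [-0.3,0,-0.37,0,0,0,0.45],
  [-0.42,0,-0.45,0,0,0,0.45],
  [-0.5,0,-0.45,0,0,0,0.45],
])

```text
time_s: 4.3
position: [0.4657, -0.4388, 0.1598]
tcp_rot: [[-0.098, 0.995, 0.003], [0.995, 0.098, -0.003], [-0.003, 0.003, -1.0]]
force: [0.1, 0.1, 0.9]
opening: 0.449
grasp_force: 0.0
```

Run:
```python
from h import *
d=cap("top","p1.png")
cv2.imwrite("pics/p1c.png",cv2.resize(d["image"][145:285,240:400],None,fx=4,fy=4,interpolation=cv2.INTER_CUBIC))
try: t=tray(d,[.44,-.21,0.08]); print(t,rel(t[0]))
except Exception as e: print(e)
print(bot.read_state()["position"])
```

```text
(array([ 0.4414, -0.2042,  0.1028]), np.float64(59.270203767781624), np.float64(1614.0)) (array([-188.1093,    4.5237]), np.float64(0.44360439522616907))
[ 0.4666 -0.4464  0.1595]
```

View pics/p1c.png

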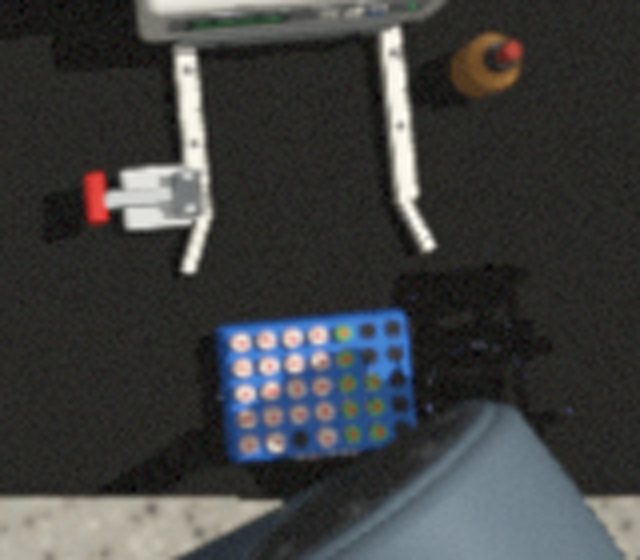

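Run:
```python
from h import *
import h
d=cap("top"); d["image"]=cv2.imread("pics/p1.png")
f0=h.fit
def f2(d,o,v,parts,roi,p0):
    v=np.ones_like(o); v[242-roi[1]:,318-roi[0]:]=0; v[254-roi[1]:,:]=0; return f0(d,o,v,parts,roi,p0)
h.fit=f2
t=tray(d,[.44,-.21,0.1]); print(t,rel(t[0]))
q=W(SP,[-.262,.002,.15])[0]; print(q); b=inc(q,np.degrees(SP[2])); inc(np.r_[q[:2],.02],np.degrees(SP[2]),b)
```

```text
(array([ 0.441 , -0.2044,  0.1005]), np.float64(11.253410226835832), np.float64(1614.0)) (array([-188.5378,    4.3668]), np.float64(0.307342478358383))
[ 0.3681 -0.2137  0.15  ]
row [ 0.7897 -0.2511  0.0195  0.0021  0.0006  0.4998]
row [0.     0.     0.4333 0.     0.     0.    ]
```

Call:
move_arm([
  [0.79,-0.251,0,0,0,0.5,0.7],
  [0.79,-0.251,0,0,0,0.5,1],
  [0.79,-0.251,0,0,0,0.5,1],
  [0.79,-0.251,0,0,0,0.5,1],
  [0.79,-0.251,0,0,0,0.5,1],
  [0.79,-0.251,0,0,0,0.5,1],
  [0.79,-0.251,0,0,0,0.5,1],
  [0.79,-0.251,0,0,0,0.5,1],
  [0.79,-0.251,0,0,0,0.5,1],
  [0.79,-0.251,0,0,0,0.5,1],
])

```text
time_s: 5.23
position: [0.3646, -0.2057, 0.1546]
tcp_rot: [[0.916, 0.401, -0.004], [0.401, -0.916, 0.005], [-0.002, -0.007, -1.0]]
force: [0.2, -0.5, -0.4]
opening: 0.988
grasp_force: 0.0
```

Run:
```python
from h import *
q=W(SP,[-.262,.002,.15])[0]; print(bot.read_state()["position"]);b=inc(q,np.degrees(SP[2]))
```

```text
[ 0.3646 -0.2057  0.1546]
row [ 0.0001  0.0292  0.015  -0.002   0.0009  0.1011]
```

Call:
move_arm([
  [0,0.028,0.015,0,0,0.1,1],
  [0,0.028,0.015,0,0,0.1,1],
  [0,0.028,0.015,0,0,0.1,1],
  [0,0.028,0.1,0,0,0.1,1],
  [0,0.028,0.2,0,0,0.1,1],
  [0,0.028,0.3,0,0,0.1,1],
  [0,0.028,0.4,0,0,0.1,1],
  [0,0.028,0.445,0,0,0.1,1],
  [0,0.028,0.445,0,0,0.1,1],
  [0,0.028,0.445,0,0,0.1,1],
])

```text
time_s: 6.07
position: [0.3682, -0.2142, 0.0211]
tcp_rot: [[0.995, 0.104, -0.005], [0.104, -0.995, 0.005], [-0.004, -0.006, -1.0]]
force: [-0.3, 0.3, 0.5]
opening: 1.001
grasp_force: 0.0
```

Run:
```python
from h import *
s=bot.read_state(); r=np.array(s["tcp_rot"]); print(s["force"],rel(np.r_[s["position"][:2],np.arctan2(r[1,0],r[0,0])]))
inc(W(SP,[-.13,-.002,.02])[0],np.degrees(SP[2]))
```

```text
[-0.3111  0.3145  0.5499] (array([-261.9288,    1.4937]), np.float64(0.5299997819452131))
row [ 0.4396  0.0157  0.0018 -0.0017  0.0013  0.0029]
```

Call:
move_arm([
  [0.03,0,0,0,0,0.003,1],
  [0.06,0,0,0,0,0.003,1],
  [0.09,0.001,0,0,0,0.003,1],
  [0.12,0.003,0,0,0,0.003,1],
  [0.15,0.006,0,0,0,0.003,1],
  [0.18,0.009,0,0,0,0.003,1],
  [0.21,0.012,0,0,0,0.003,1],
  [0.24,0.015,0,0,0,0.003,1],
  [0.27,0.017,0,0,0,0.003,1],
  [0.29,0.018,0,0,0,0.003,1],
])

```text
time_s: 6.9
position: [0.4577, -0.2125, 0.022]
tcp_rot: [[0.995, 0.096, -0.001], [0.096, -0.995, 0.001], [-0.001, -0.001, -1.0]]
force: [-8.8, -0.7, 5.7]
opening: 0.998
grasp_force: 4.7
```

Run:
```python
from h import *
s=bot.read_state(); r=np.array(s["tcp_rot"]); print(s["force"],rel(np.r_[s["position"][:2],np.arctan2(r[1,0],r[0,0])]))
a=cap("top","p2t.png")["image"][130:290,230:400]; b=cap("scene","p2s.png")["image"][130:290,200:440]
cv2.imwrite("pics/p2.png",np.hstack([cv2.resize(a,(372,350),interpolation=2),cv2.resize(b,(425,350),interpolation=2)]))
```

```text
[-8.7799 -0.7495  5.7286] (array([-172.6514,   -5.2971]), np.float64(0.03687811416672594))
```

View pics/p2.png

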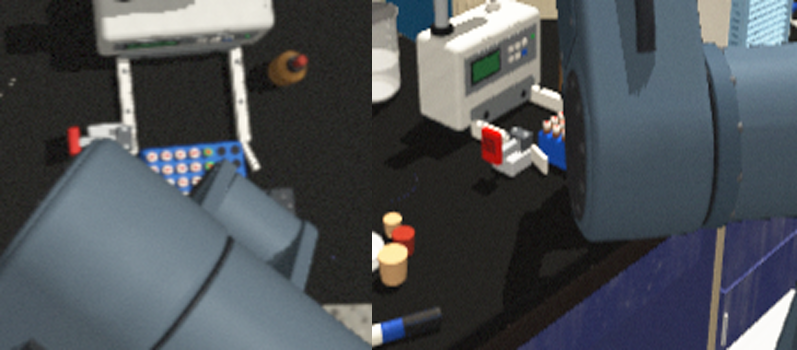

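Tray front edge is at the guide front ends and centred between them (left view, crop x≈137–245). Pushing on, bringing the gripper back to the centre line.

Call:
move_arm([
  [0.025,-0.001,0,0,0,0,1],
  [0.05,-0.002,0,0,0,0,1],
  [0.075,-0.004,0,0,0,0,1],
  [0.1,-0.006,0,0,0,0,1],
  [0.125,-0.008,0,0,0,0,1],
  [0.15,-0.01,0,0,0,0,1],
  [0.175,-0.012,0,0,0,0,1],
  [0.2,-0.014,0,0,0,0,1],
  [0.225,-0.016,0,0,0,0,1],
  [0.25,-0.018,0,0,0,0,1],
])

```text
time_s: 7.83
position: [0.5324, -0.2007, 0.0222]
tcp_rot: [[0.995, 0.095, 0.001], [0.095, -0.995, -0.001], [0.0, 0.001, -1.0]]
force: [-2.8, -1.8, -0.7]
opening: 1.004
grasp_force: 1.3
```

Run:
```python
from h import *
s=bot.read_state(); r=np.array(s["tcp_rot"]); print(s["force"],s["moment"],rel(np.r_[s["position"][:2],np.arctan2(r[1,0],r[0,0])]))
```

```text
[-2.8294 -1.7834 -0.7385] [-0.295   0.458  -0.0119] (array([-97.2549,  -0.6988]), np.float64(0.00452013964822852))
```

Call:
move_arm([
  [0.02,-0.001,0,0,0,0,1],
  [0.04,-0.002,0,0,0,0,1],
  [0.06,-0.002,0,0,0,0,1],
  [0.08,-0.002,0,0,0,0,1],
  [0.095,-0.002,0,0,0,0,1],
  [0.105,-0.002,0,0,0,0,1],
  [0.115,-0.002,0,0,0,0,1],
  [0.12,-0.002,0,0,0,0,1],
])

```text
time_s: 8.5
position: [0.5674, -0.1964, 0.0221]
tcp_rot: [[0.995, 0.095, -0.0], [0.095, -0.995, 0.0], [-0.0, -0.0, -1.0]]
force: [-3.5, -3.2, 1.0]
opening: 1.002
grasp_force: 1.9
```

Run:
```python
from h import *
s=bot.read_state(); r=np.array(s["tcp_rot"]); print(s["force"],s["moment"],rel(np.r_[s["position"][:2],np.arctan2(r[1,0],r[0,0])]))
```

```text
[-3.4582 -3.1622  0.9634] [-0.4495  0.6133  0.0011] (array([-61.9725,   0.326 ]), np.float64(1.2582179560808909e-05))
```

Not yet at the stop; going in small steps.

Call:
move_arm([
  [0.005,0,0,0,0,0,1],
  [0.01,0,0,0,0,0,1],
  [0.015,0,0,0,0,0,1],
  [0.015,0,0,0,0,0,1],
])

```text
time_s: 8.83
position: [0.5701, -0.1959, 0.022]
tcp_rot: [[0.995, 0.095, -0.003], [0.095, -0.995, 0.001], [-0.003, -0.001, -1.0]]
force: [-7.4, -3.6, 2.6]
opening: 1.001
grasp_force: 3.3
```

Call:
move_arm([
  [0.004,0,0,0,0,0,1],
  [0.008,0,0,0,0,0,1],
  [0.008,0,0,0,0,0,1],
])

```text
time_s: 9.08
position: [0.5701, -0.1957, 0.0218]
tcp_rot: [[0.995, 0.096, -0.008], [0.096, -0.995, 0.002], [-0.008, -0.002, -1.0]]
force: [-10.3, -5.4, 6.0]
opening: 0.999
grasp_force: 5.8
```

Stalled with rising force at TCP x≈-59 mm, consistent with the 13–14 mm finger offset from the side push, so home is likely. One firmer nudge, then back off and check.

Call:
move_arm([
  [0.01,0,0,0,0,0,1],
  [0.02,0,0,0,0,0,1],
  [0.02,0,0,0,0,0,1],
  [0.02,0,0,0,0,0,1],
])

```text
time_s: 9.42
position: [0.5702, -0.1952, 0.0217]
tcp_rot: [[0.995, 0.096, -0.02], [0.096, -0.995, 0.003], [-0.02, -0.005, -1.0]]
force: [-23.3, -9.7, 12.5]
opening: 1.001
grasp_force: 12.1
```

Call:
move_arm([
  [-0.03,0,0,0,0,0,1],
  [-0.1,0,0,0,0,0,1],
  [-0.22,0,0,0,0,0,1],
  [-0.3,0,-0.12,0,0,0,0.5],
  [-0.3,0,-0.25,0,0,0,0],
  [-0.36,0,-0.38,0,0,0,0],
  [-0.45,0,-0.45,0,0,0,0],
  [-0.45,0.1,-0.45,0,0,0,0],
  [-0.45,0.2,-0.45,0,0,0,0],
  [-0.45,0.3,-0.45,0,0,0,0],
])

```text
time_s: 10.25
position: [0.4555, -0.2985, 0.1586]
tcp_rot: [[0.995, 0.095, 0.005], [0.095, -0.995, -0.002], [0.004, 0.002, -1.0]]
force: [0.9, -1.2, -0.6]
opening: 0.556
grasp_force: 0.0
```

Run:
```python
from h import *
s=bot.read_state(); print(s["position"])
d=cap("top","p3t.png"); im=d["image"]; b=cap("scene","p3s.png")["image"][130:250,220:390]
try: t=tray(d,[.629,-.19,0.095]); print(t,rel(t[0]))
except Exception as e: print(e)
cv2.imwrite("pics/p3.png",np.hstack([cv2.resize(im[130:250,240:380],(408,350),interpolation=2),cv2.resize(b,(390,350),interpolation=2)]))
```

```text
[ 0.4555 -0.2985  0.1586]
(array([ 0.6285, -0.1897,  0.0958]), np.float64(118.46674356016916), np.float64(1545.0)) (array([-0.4674,  1.1645]), np.float64(0.037808004848467504))
```

View pics/p3.png

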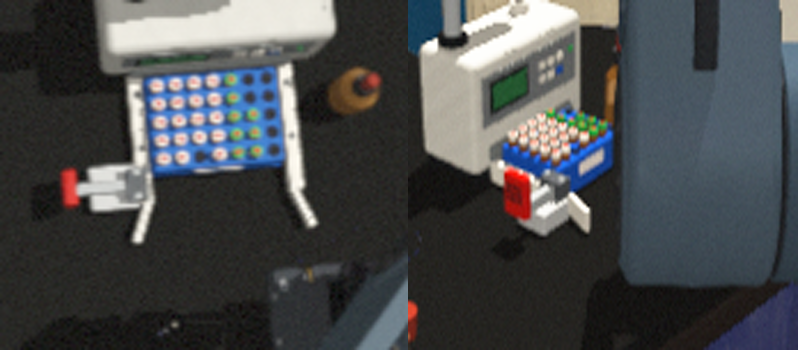

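Docked: the fit gives (-0.5, +1.2) mm and 0.04° from home, and both views show the tray against the instrument between the guides. The latch is still open, so it's next, with closed fingers.

Run:
```python
from h import *
q=W(SP,[-.0535,.185,.15])[0]; print(q); b=inc(q,np.degrees(SP[2])); inc(W(SP,[-.0535,.1275,.15])[0],np.degrees(SP[2]),b)
```

```text
[ 0.5583 -0.0117  0.15  ]
row [ 0.4238 -0.937   0.024   0.0023 -0.0022 -0.0013]
row [0.     0.1917 0.     0.     0.     0.    ]
```

Call:
move_arm([
  [0.42,-0.937,0.02,0,0,0,0],
  [0.42,-0.937,0.02,0,0,0,0],
  [0.42,-0.937,0.02,0,0,0,0],
  [0.42,-0.937,0.02,0,0,0,0],
  [0.42,-0.937,0.02,0,0,0,0],
  [0.42,-0.937,0.02,0,0,0,0],
  [0.42,-0.937,0.02,0,0,0,0],
  [0.42,-0.937,0.02,0,0,0,0],
  [0.42,-0.937,0.02,0,0,0,0],
  [0.42,-0.937,0.02,0,0,0,0],
])

```text
time_s: 11.18
position: [0.5531, -0.0038, 0.151]
tcp_rot: [[0.995, 0.098, 0.001], [0.098, -0.995, 0.001], [0.001, -0.0, -1.0]]
force: [-0.5, -0.8, 0.4]
opening: 0.008
grasp_force: 0.0
```

Run:
```python
from h import *
s=bot.read_state(); print(s["opening"],s["position"],s["qvel"]); inc(W(SP,[-.0535,.185,.046])[0],np.degrees(SP[2]))
```

```text
0.008117626670124336 [ 0.5531 -0.0038  0.151 ] [-2.8025 -0.2987  0.567  -0.7929  0.2293 -0.0932]
row [ 0.0143  0.028   0.3498 -0.0001 -0.0002  0.001 ]
```

Call:
move_arm([
  [0.014,0.02,0.05,0,0,0,0],
  [0.014,0.02,0.15,0,0,0,0],
  [0.014,0.02,0.25,0,0,0,0],
  [0.014,0.02,0.35,0,0,0,0],
  [0.014,0.02,0.35,0,0,0,0],
  [0.014,0.02,0.35,0,0,0,0],
])

```text
time_s: 11.68
position: [0.5562, -0.0122, 0.0449]
tcp_rot: [[0.996, 0.093, -0.004], [0.093, -0.996, 0.001], [-0.004, -0.001, -1.0]]
force: [0.3, 0.9, 0.3]
opening: 0.007
grasp_force: 0.0
```

Run:
```python
from h import *
s=bot.read_state(); print(s["position"],s["force"],rel(np.r_[s["position"][:2],0])[0]); inc(W(SP,[-.0535,.1275,.046])[0],np.degrees(SP[2]))
```

```text
[ 0.5562 -0.0122  0.0449] [0.318  0.8796 0.3384] [-55.5801 184.7191]
row [ 0.0073  0.1907 -0.004  -0.0005  0.0012 -0.0007]
```

Call:
move_arm([
  [0.006,0.025,0,0,0,0,0],
  [0.006,0.045,0,0,0,0,0],
  [0.006,0.065,0,0,0,0,0],
  [0.006,0.085,0,0,0,0,0],
  [0.006,0.105,0,0,0,0,0],
  [0.006,0.125,0,0,0,0,0],
  [0.006,0.14,0,0,0,0,0],
  [0.006,0.155,0,0,0,0,0],
  [0.006,0.165,0,0,0,0,0],
  [0.006,0.17,0,0,0,0,0],
])

```text
time_s: 12.52
position: [0.5644, -0.0623, 0.0461]
tcp_rot: [[0.996, 0.095, 0.0], [0.095, -0.996, 0.0], [0.0, 0.0, -1.0]]
force: [-0.2, 2.1, 1.2]
opening: 0.003
grasp_force: 0.9
```

Call:
move_arm([
  [0,0.006,0,0,0,0,0],
  [0,0.012,0,0,0,0,0],
  [0,0.018,0,0,0,0,0],
  [0,0.018,0,0,0,0,0],
])

```text
time_s: 12.85
position: [0.5648, -0.0675, 0.046]
tcp_rot: [[0.995, 0.095, -0.0], [0.095, -0.995, -0.0], [-0.0, 0.0, -1.0]]
force: [1.6, 0.2, 0.4]
opening: 0.006
grasp_force: 0.3
```

Run:
```python
from h import *
s=bot.read_state(); print(s["position"],s["force"],rel(np.r_[s["position"][:2],0])[0])
```

```text
[ 0.5648 -0.0675  0.046 ] [1.6463 0.1676 0.3528] [-52.3297 128.8018]
```

Call:
move_arm([
  [0,0.005,0,0,0,0,0],
  [0,0.01,0,0,0,0,0],
  [0,0.015,0,0,0,0,0],
  [0,0.015,0,0,0,0,0],
])

```text
time_s: 13.18
position: [0.5652, -0.0721, 0.0459]
tcp_rot: [[0.996, 0.095, -0.0], [0.095, -0.996, -0.0], [-0.0, -0.0, -1.0]]
force: [-0.0, 0.6, 0.4]
opening: 0.006
grasp_force: 0.4
```

Call:
move_arm([
  [0,0.005,0,0,0,0,0],
  [0,0.01,0,0,0,0,0],
  [0,0.01,0,0,0,0,0],
])

```text
time_s: 13.43
position: [0.5652, -0.0735, 0.046]
tcp_rot: [[0.996, 0.094, -0.001], [0.094, -0.996, 0.002], [-0.0, -0.002, -1.0]]
force: [1.2, 5.4, 1.7]
opening: 0.004
grasp_force: 3.1
```

Call:
move_arm([
  [0,0.007,0,0,0,0,0],
  [0,0.014,0,0,0,0,0],
  [0,0.014,0,0,0,0,0],
])

```text
time_s: 13.68
position: [0.5651, -0.0738, 0.046]
tcp_rot: [[0.996, 0.092, -0.002], [0.092, -0.996, 0.008], [-0.001, -0.008, -1.0]]
force: [3.8, 19.3, 3.1]
opening: 0.004
grasp_force: 9.4
```

Call:
move_arm([
  [0,-0.04,0,0,0,0,0],
  [0,-0.12,0,0,0,0,0],
  [0,-0.15,-0.12,0,0,0,0],
  [0,-0.15,-0.25,0,0,0,0],
  [0,-0.15,-0.38,0,0,0,0],
  [-0.1,-0.15,-0.45,0,0,0,0],
  [-0.2,-0.05,-0.5,0,0,0,0],
  [-0.3,0.05,-0.5,0,0,0,0],
  [-0.4,0.15,-0.5,0,0,0,0],
  [-0.5,0.25,-0.5,0,0,0,0],
])

```text
time_s: 14.52
position: [0.4258, -0.1649, 0.1967]
tcp_rot: [[0.995, 0.097, 0.001], [0.097, -0.995, -0.002], [0.001, 0.002, -1.0]]
force: [0.7, -1.1, 0.7]
opening: 0.008
grasp_force: 0.0
```

Call:
move_arm([
  [0,0.13,0,0,0,0,0],
  [0,0.26,0,0,0,0,0],
  [0,0.39,0,0,0,0,0],
  [0,0.52,0,0,0,0,0],
  [0,0.65,0,0,0,0,0],
  [0,0.78,0,0,0,0,0],
  [0,0.78,0,0,0,0,0],
  [0,0.78,0,0,0,0,0],
])

```text
time_s: 15.18
position: [0.4486, -0.3992, 0.1955]
tcp_rot: [[0.996, 0.092, -0.0], [0.092, -0.996, -0.001], [-0.0, 0.001, -1.0]]
force: [0.2, 0.3, 0.2]
opening: 0.005
grasp_force: 0.0
```

Run:
```python
from h import *
d=cap("top","p4t.png"); im=d["image"]; b=cap("scene","p4s.png")["image"]
t=tray(d,[.629,-.19,0.095]); print(t,rel(t[0]))
roi=np.argwhere((im[...,2].astype(int)-im[...,1]>90)&(np.hypot(np.arange(512)[None]-272,np.arange(384)[:,None]-192)<14)); c=roi.mean(0)[::-1]; print(len(roi),c,rel(plane(d,[c],.055)[0][:2].tolist()+[0] if 0 else np.r_[plane(d,[c],.055)[0][:2],0])[0])
print(proj(d,W(SP,[[-.0535,.1425,.055],[-.0535,.1065,.055]])))
cv2.imwrite("pics/p4.png",np.hstack([cv2.resize(im[130:250,240:380],(408,350),interpolation=2),cv2.resize(b[130:250,220:390],(390,350),interpolation=2)]))
```

```text
(array([ 0.6289, -0.1888,  0.0897]), np.float64(117.33387158785082), np.float64(1545.0)) (array([-0.0134,  2.0425]), np.float64(-0.3076588303198239))
47 [276.4894 192.7872] [-53.3109 107.2021]
[[263.0507 194.0563]
 [276.7633 192.8352]]
```

View pics/p4.png

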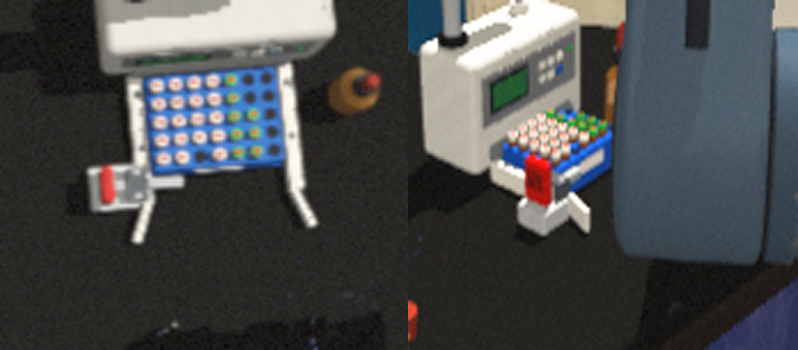

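The views show the bolt across the tray's front. The red pad is at pixel (276.5,192.8), against (276.8,192.8) predicted for fully across, and it stalled hard at 19 N. The tray is still home, the arm is clear, and the dropper bottle hasn't moved.

```bash
python3 -c "
from rig import workorder; print(workorder.hand_in())"
```

```text
the job is handed in; nothing more can be done
None
```

The tray sits home against the back stop with the latch bolt fully across in front of it; I handed the job in at about 15 s on the robot's clock, and the hand-in returned no verdict.

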